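Sweep the spent counters into the bank tray

TASK

The round is over: sweep the three yellow counters across the table with the fingertips, through the open side of the green-bottomed wooden tray, until all three lie flat and entirely inside it. Slide them along the table, never lift them, and leave the blue counter, the standing red pawn and everything else on the table where they are.

Things in the scene. Friction and masses are not known exactly. Their poses are not given: they have to be found in the camera images.
- tray: fixed wooden tray: green bottom level with the table, walls 22 mm high, 8 mm thick at the back and both sides; its side towards the robot is an open mouth without lip. Inside 130 mm deep (its x), 200 mm wide (its y). Origin: centre of the inside bottom, on the table top; x points from the mouth (x = -65 mm) to the back wall's inner face (x = +65 mm), y along the mouth, z up
- yellow1_mid (a point): yellow round counter with a thin white ring on top, 36 mm in diameter, 12 mm thick, about 25 g, lying flat on the table; the point is its centre, 6 mm above its underside
- yellow2_mid (a point): yellow round counter with a thin white ring on top, 36 mm in diameter, 12 mm thick, about 25 g, lying flat on the table; the point is its centre, 6 mm above its underside
- yellow3_mid (a point): yellow round counter with a thin white ring on top, 36 mm in diameter, 12 mm thick, about 25 g, lying flat on the table; the point is its centre, 6 mm above its underside
- blue_mid (a point): blue round counter with a thin white ring on top, 36 mm in diameter, 12 mm thick, about 25 g, lying flat on the table; the point is its centre, 6 mm above its underside. It is still in play and stays where it is
- pawn: red playing pawn, standing, 52 mm tall, foot 32 mm in diameter, round head; stands among the counters and stays there. Origin at the centre of its foot's underside, z up
- dice_cup: black cup, 76 mm in diameter at the rim, 85 mm tall, standing on the robot's right. Origin under its centre, z up
- mug: blue mug, 80 mm in diameter, 90 mm tall, handle to its +y, standing on the robot's left. Origin under its centre, z up
- card_box: white card box with a red panel, lying, 65 x 92 x 24 mm (x, y, z), on the left beyond the mug. Origin under its centre, z up
- timer: sand timer with wooden end discs 48 mm in diameter, 90 mm tall, standing on the right. Origin under its centre, z up
- die: white 18 mm die on the right. Origin under its centre, z up
Mind the look-alikes: they are no part of the job. Leave any black or turquoise look-alike of the part that bears yellow1_mid alone.

How it is judged:
By the outcome, as a careful person would: the job done as asked, in the order asked, and still so for the second after the job is handed in, with the robot touching nothing.
It also fails if it takes over 72 s, if anything falls off the work surface, if the arm or the gripper's body presses on something with over 40 N, if the wrist force passes 120 N, or if a joint passes its speed limit or range.

ROBOT

A 7-joint arm with a two-finger parallel gripper is mounted at the origin on the work surface. World frame = base frame: x ahead of the robot, y to its left, z up, the work surface at z = 0. Lengths are in m, angles in rad, forces in N, time in s.
With the tool pointing down it reaches from about 0.425 to 0.875 m from the base axis. Payload 9.9 kg.
Tool frame: the origin (TCP) lies midway between the tips of the shut fingers; the grasp point (between the pads) lies behind it (robot.grip_point_offset is the z of the grasp point in the tool frame, in m); z points along the fingers, y is the direction in which the jaws open and shut (so a half turn about z gives the same grasp; the last joint's range is limited). The gripper opens to 85 mm and grips with 20 to 120 N. Pads are 22 mm wide; open, the fingers measure 114 mm over their backs; the gripper's body (76 mm by 85 mm) begins 54 mm behind the grasp point. The pads swing forward as they close: fully open they stand 13 mm farther back than shut.
Start: joints at [-1.381, 0.576, 0.025, 1.437, -0.015, 1.129, -0.057], TCP at [0.183, 0.65, 0.231] pointing down, gripper open.
Joint ranges: [-2.76, 2.76], [-0.34, 2.15], [-1.52, 1.57], [0.19, 2.46], [-1.09, 4.23], [0.17, 1.99], [-2.82, 2.82]. Speed limits (rad/s): [2.22, 2.22, 3.01, 3.01, 3.14, 3.14, 3.14].

INTERFACE

Orientations are given as a unit quaternion [w, x, y, z].
In Python, from workcell import monitor, vision, robot, finder gives the robot as it stands.
- The arm moves only by the tool carry_out, never from a script. Its argument "deltas" is a list of rows, each a list of 2 entries, a list of its own where there are three numbers: the shift along the tool's x, y, z in cm, then the turn, a rotation vector about the tool's x, y, z in rad. In form: [[[x, y, z], [rx, ry, rz]], ...]. A call has 1 to 10 rows; each row is the pose to reach, as a shift and turn from the pose commanded when the call began, along the tool's axes at that moment; what a row does not reach only later rows make up. A row lasts 1/10 s, in which the tool goes at most 50 mm and 8.59 degrees, less where a joint would pass 70% of its speed; a pose out of reach is approached as far as the arm can. A call with a gripper value outside its range is refused whole. "claw" is the opening, from 0 (shut) to 1 (fully open), set as the call begins (left out, the last holds). The fingers move at their own pace and stop on an object; "force" is the grip in N (left out, the last holds). Time passes only in rows, so rows that repeat a pose let the fingers close. It gives the time, the measured TCP pose, the force and the opening at its end, in the units of the state.
- monitor.get_obs(): the state, without advancing time (a new reading comes with each control period).
- vision.get_image(name): name is "scene" or "top"; returns the picture (480x640x3 uint8, red, green, blue); there is no depth.
- vision.get_calibration(name): a dict with "fovy" (degrees; the focal length in pixels is half the picture's height over the tangent of half this angle, whatever the lens; pixels are square), "cx", "cy" (the principal point, pixels), "k1" (the pictures are not rectified: a ray, as slopes to the right and down, at radius r is drawn at 1 + k1 r^2 times it, then the intrinsics apply), "R" (3x3) and "t" (3): a world point X has camera coordinates R X + t. Camera axes: x right, y down, z forward; pixel columns grow to the right and rows downward; lengths in m; the calibration is good to about 2 mm. A picture is of the moment at which its call begins. get_calibration takes no time and is no camera call.
- robot.job_done(): hands the job in, once; it reports no verdict.
Trained networks look in the newest picture that a camera, given by its name, has taken for a name from the list of things; names that differ only in an ending like _2 or _b are one class to them, and where a whole thing is asked for, a point or a joint stands for the part that bears it (a point fixed in the world has none). Each returns a list of dicts, best first, with "confidence" (0 to 1); they miss things now and then, are a little off and sometimes report something else, mostly with a low value. They report only what shows in the picture. A call takes as long as a camera call. They do not tell look-alikes from the thing itself.
- finder.boxes_of(label, camera): "extent" ([left, top, right, bottom] in pixels, round what is visible of it).
- finder.place_of(label, camera): "location" ([column, row] in pixels: a listed point, or the origin of a listed thing).
The state is a dict: "t": time; "joint_positions": joint angles; "joint_vel": joint speeds; "tau": joint torques, N m; "tcp_pos": TCP position; "ee_rot": TCP orientation; "wrist_force": force on the tool from outside, world axes, zero at the start; "ft_torque": the same for the moment, N m; "finger_gap": finger opening in m.
Only numpy, scipy, OpenCV 4.12 (cv2) and the standard library are available. Lean on these libraries where they do the work, as an engineer would, in place of code of your own. Each camera call takes 0.05 s, during which the arm holds its last target.

## Working session

There is one attempt and no reset: what is moved stays moved. The work goes in short steps, Python scripts to look and compute and a tool call to move; the robot and the scene stay as the last step left them, time stands still between calls to the robot, and variables do not carry over. Pictures are saved under pics/ and viewed, and the job is handed in when it is done.

Besides the shell and the picture viewer there is one more tool, called after "Emit:" as a command line: name --argument value ..., lists and objects as JSON in quotes. carry_out: Moves the arm, as the interface text tells. Its arguments: {"type":"object","properties":{"deltas":{"type":"array"},"claw":{"type":"number"},"force":{"type":"number"}},"required":["deltas"]}

```bash
mkdir -p pics; ls
python3 - <<'E'
from workcell import monitor, vision, robot, finder
import cv2, numpy as np
o=monitor.get_obs(); print({k:np.round(v,4).tolist() if not isinstance(v,str) else v for k,v in o.items()}); print(robot.grip_point_offset)
for n in ("top","scene"):
    im=vision.get_image(n); cv2.imwrite(f"pics/{n}0.png",im[:,:,::-1]); print(n,vision.get_calibration(n))
E
```

```text
pics
{'t': 0.0, 'joint_positions': [-1.3809, 0.5765, 0.0248, 1.4379, -0.015, 1.129, -0.0565], 'joint_vel': [0.0013, -0.0013, -0.0009, 0.0002, 0.0011, -0.0013, 0.0002], 'tau': [-0.0006, -76.5759, 2.2502, -28.5973, 0.0154, 0.0124, -0.0], 'tcp_pos': [0.1823, 0.6494, 0.2304], 'ee_rot': [-0.0001, 0.1364, 0.9907, -0.0008], 'wrist_force': [-0.1298, 1.0923, -0.1786], 'ft_torque': [-0.0037, 0.0286, 0.0371], 'finger_gap': 0.0856}
-0.0187
top {'fovy': 53.95469110447903, 'cx': 328.05894763008723, 'cy': 238.6174747371817, 'k1': -0.06342949839807313, 'R': array([[-0.00342389, -0.99995684,  0.0086367 ],
       [-0.99490833,  0.0025364 , -0.1007521 ],
       [ 0.10072584, -0.00893768, -0.99487407]]), 't': array([0.01433118, 0.56349941, 1.18545249])}
scene {'fovy': 54.23229345601065, 'cx': 321.0906691522069, 'cy': 237.63485309195084, 'k1': 0.01115828420901199, 'R': array([[ 0.35640802,  0.93432687,  0.00257242],
       [ 0.70081969, -0.26551158, -0.6620841 ],
       [-0.61791996,  0.23777489, -0.74942513]]), 't': array([-0.21749099, -0.37696463,  1.33684135])}
```

View pics/top0.png

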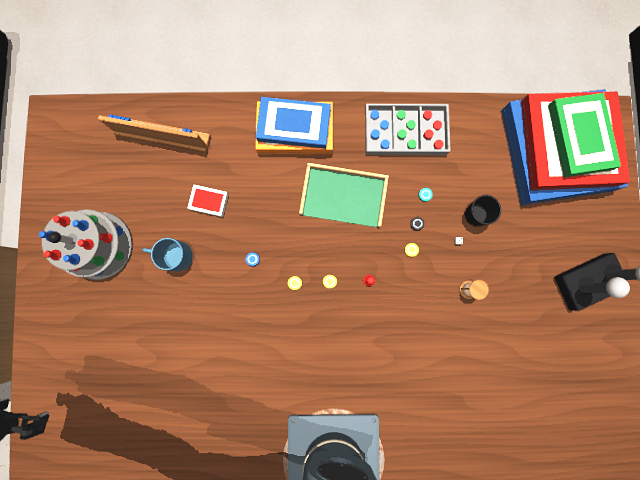

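View pics/scene0.png

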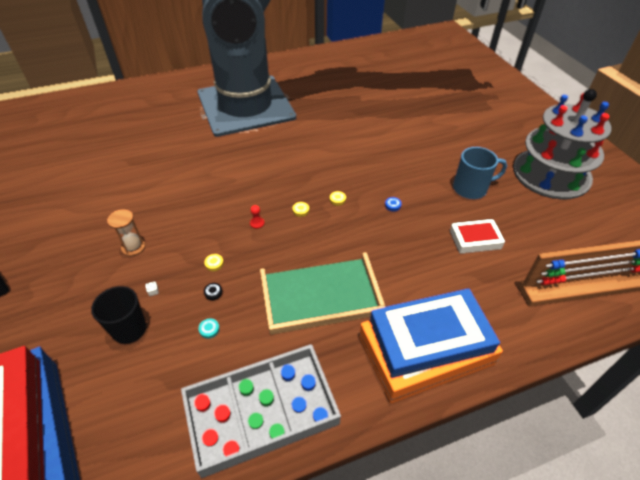

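The top picture shows yellow counters at about (294,283), (330,281) and (412,250), with the pawn at (369,281) and blue at (252,259). The look-alikes are black at (418,224) and turquoise at (426,194). The tray's mouth runs from (300,217) to (382,227). Next I'll measure these.

```bash
cat > h.py <<'E'
from workcell import monitor, vision, robot, finder
import cv2, numpy as np
def ray(c,px):
    f=240/np.tan(np.radians(c['fovy']/2))
    K=np.array([[f,0,c['cx']],[0,f,c['cy']],[0,0,1]])
    d=np.array([(px[0]-c['cx'])/f,(px[1]-c['cy'])/f]); u=d.copy()
    for _ in range(30): u=d/(1+c['k1']*(u@u))
    R,t=np.array(c['R']),np.array(c['t'])
    return -R.T@t, R.T@np.array([u[0],u[1],1])
def plane(name,px,z):
    o,d=ray(vision.get_calibration(name),px); return (o+d*(z-o[2])/d[2])[:2]
def proj(name,X):
    c=vision.get_calibration(name); f=240/np.tan(np.radians(c['fovy']/2))
    p=np.array(c['R'])@np.array(X)+np.array(c['t']); u=p[:2]/p[2]; u=u*(1+c['k1']*(u@u))
    return u*f+[c['cx'],c['cy']]
RNG={'yellow':((22,90,110),(34,255,255)),'red':((174,130,80),(180,255,255)),'blue':((100,120,90),(120,255,255)),'green':((50,60,60),(85,255,255)),'cyan':((84,120,120),(92,255,255))}
def blobs(im,col,amin=30):
    hsv=cv2.cvtColor(im,cv2.COLOR_RGB2HSV); m=cv2.inRange(hsv,*RNG[col])
    m=cv2.morphologyEx(m,cv2.MORPH_CLOSE,np.ones((5,5),np.uint8))
    n,l,s,c=cv2.connectedComponentsWithStats(m)
    return [(c[i],s[i,4],s[i,:4],l==i) for i in range(1,n) if s[i,4]>=amin]
E
python3 - <<'E'
from h import *
np.set_printoptions(precision=4,suppress=True)
for n in ("top","scene"):
    im=vision.get_image(n)
    print(n)
    for col in RNG:
        for c,a,b,m in blobs(im,col):
            print(col,c,a,b,'xy@8mm',plane(n,c,.008))
            if col=='green' and a>1500:
                cs,_=cv2.findContours(m.astype(np.uint8),0,2); k=max(cs,key=cv2.contourArea)
                q=cv2.approxPolyDP(cv2.convexHull(k),6,True)[:,0]; print('tray',[(p.tolist(),plane(n,p,0.0)) for p in q])
    for l in ('tray','pawn','yellow1_mid','blue_mid','dice_cup','mug','timer','die','card_box'):
        for d in finder.place_of(l,n):
            print(l,round(d['confidence'],2),np.round(d['location'],1),plane(n,d['location'],.006 if 'mid' in l else 0))
    big=im
c=cv2.imread('pics/top0.png')[150:310,230:500]; cv2.imwrite('pics/crop.png',cv2.resize(c,None,fx=2.9,fy=2.9,interpolation=2))
E
```

```text
top
yellow [257.2708 112.4792] 48 [256 102   4  28] xy@8mm [0.9089 0.2027]
yellow [329.8242 127.8061] 165 [318 102  15  47] xy@8mm [0.8654 0.0067]
yellow [272.2288 146.3987] 153 [256 140  46   9] xy@8mm [0.8141 0.1611]
yellow [304.5033 188.053 ] 151 [299 164  12  49] xy@8mm [0.7003 0.0744]
yellow [382.8742 200.1391] 151 [378 176  11  50] xy@8mm [ 0.6676 -0.1329]
yellow [411.4013 249.465 ] 157 [405 243  14  14] xy@8mm [ 0.5365 -0.2059]
yellow [329.4586 281.2357] 157 [323 275  14  14] xy@8mm [0.4544 0.0092]
yellow [294.3567 282.6815] 157 [288 276  14  15] xy@8mm [0.4509 0.1003]
blue [293.1819 122.1829] 1050 [256  97  74  49] xy@8mm [0.8813 0.1054]
blue [543.1173 163.5237] 1159 [510 100 118 102] xy@8mm [ 0.769  -0.5719]
blue [292.654  119.8695] 766 [275 108  37  25] xy@8mm [0.8877 0.1069]
blue [374.5968 114.2903] 62 [371 110   8   9] xy@8mm [ 0.9035 -0.1146]
blue [119.098  117.1961] 51 [109 115  21   6] xy@8mm [0.8997 0.5809]
blue [384.1186 124.322 ] 59 [381 120   8   9] xy@8mm [ 0.8754 -0.1399]
blue [374.7705 133.7705] 61 [371 130   8   9] xy@8mm [ 0.8489 -0.1142]
blue [384.6129 143.85
[... 4266 characters left out ...]
0506 430.1685] 178 [269 423  16  15] xy@8mm [ 0.9017 -0.1861]
cyan [208.4028 327.6078] 283 [199 319  20  18] xy@8mm [ 0.6844 -0.2466]
tray 0.85 [320.5 293.1] [ 0.6808 -0.0281]
tray 0.38 [210.2 258.4] [ 0.5194 -0.2098]
pawn 0.56 [259.5 222.2] [ 0.4564 -0.0868]
pawn 0.32 [134.5 247.4] [ 0.4339 -0.3517]
yellow1_mid 0.88 [209.2 324.7] [ 0.6776 -0.2441]
yellow1_mid 0.87 [211.5 288. ] [ 0.5984 -0.223 ]
yellow1_mid 0.51 [210.4 260.1] [ 0.5291 -0.2104]
blue_mid 0.55 [391.7 204.8] [0.5159 0.2073]
mug 0.62 [468.3 188.7] [0.5261 0.404 ]
timer 0.66 [130.8 247.5] [ 0.4314 -0.359 ]
die 0.69 [127.1 328.8] [ 0.6289 -0.3857]
die 0.52 [154.6 287.9] [ 0.5542 -0.3266]
card_box 0.79 [473.2 240.8] [0.6702 0.324 ]
```

View pics/crop.png

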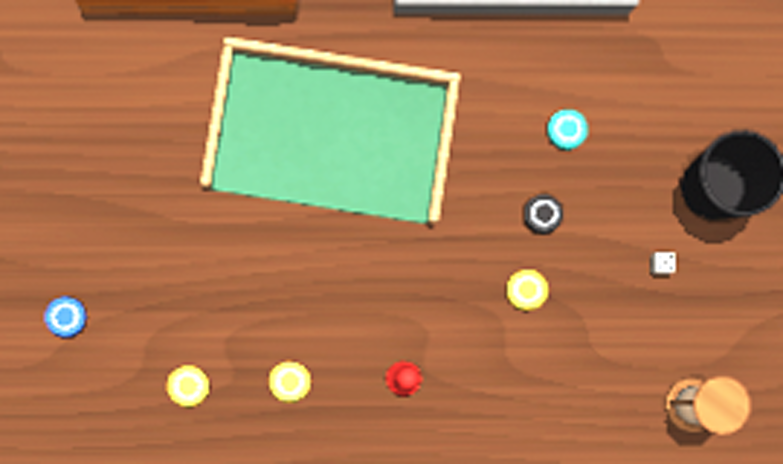

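Run:
```python
from h import *
np.set_printoptions(precision=4,suppress=True)
for n in ("top","scene"):
    im=vision.get_image(n)
    g=max([b for b in blobs(im,'green') if (b[0][0]<400)],key=lambda b:b[1])
    m=g[3]; x0,y0,w,h=g[2]; P=[]
    for c in range(x0+8,x0+w-12):
        r=np.where(m[:,c])[0]
        P.append(plane(n,(c,(r.max()+.5) if n=='top' else (r.min()-.5)),0))
    P=np.array(P); vx,vy,px,py=cv2.fitLine(P.astype(np.float32),cv2.DIST_HUBER,0,1e-4,1e-4).ravel()
    print(n,'angle',np.degrees(np.arctan2(vy,vx)),'pt at y=-.02: x=',px+vx/vy*(-.02-py), len(P))
    hsv=cv2.cvtColor(im,cv2.COLOR_RGB2HSV)
    m2=cv2.inRange(hsv,(174,130,60),(180,255,255))|cv2.inRange(hsv,(0,200,60),(4,255,255))
    nn,l,s,c=cv2.connectedComponentsWithStats(m2)
    print([(c[i],s[i]) for i in range(1,nn) if 20<s[i,4] and 240<c[i][0]<400 and 190<c[i][1]<300])
for yaw in (-.137,-.16):
  c_=np.array([.68,-.028]);X=np.array([np.cos(yaw),np.sin(yaw)]);Y=np.array([-X[1],X[0]])
  for n in("top","scene"):
    print(yaw,n,[np.round(proj(n,[*(c_+a*X+b*Y),z]),0).tolist() for a,b,z in((-.065,.1,0),(-.065,-.1,0),(.065,.1,.022),(.065,-.1,.022),(-.065,-.108,.022),(-.065,.108,.022))], proj(n,[.4545,-.09,0]),proj(n,[.4545,-.09,.045]))
for n in("top","scene"):
  c=cv2.imread(f'pics/{n}0.png'); 
  c=c[150:310,230:450] if n=='top' else c[180:340,190:410]
  cv2.imwrite(f'pics/c_{n}.png',cv2.resize(c,None,fx=3.6,fy=3.6,interpolation=2))
```

```text
top angle 80.82141 pt at y=-.02: x= 0.61335915 61
[(array([367.8873, 280.1831]), array([363, 275,  12,  11,  71], dtype=int32))]
scene angle 80.39848 pt at y=-.02: x= 0.6142866 91
[(array([256.0049, 217.9078]), array([250, 205,  14,  24, 206], dtype=int32))]
-0.137 top [[302.0, 215.0], [377.0, 225.0], [309.0, 165.0], [384.0, 176.0], [381.0, 224.0], [299.0, 213.0]] [367.3507 281.0879] [368.9852 280.8893]
-0.137 scene [[361.0, 258.0], [264.0, 276.0], [381.0, 304.0], [274.0, 325.0], [259.0, 270.0], [365.0, 251.0]] [257.841 221.982] [255.761  207.4987]
-0.16 top [[302.0, 214.0], [377.0, 226.0], [310.0, 165.0], [385.0, 176.0], [381.0, 225.0], [299.0, 212.0]] [367.3507 281.0879] [368.9852 280.8893]
-0.16 scene [[362.0, 259.0], [265.0, 275.0], [381.0, 305.0], [273.0, 325.0], [260.0, 269.0], [366.0, 252.0]] [257.841 221.982] [255.761  207.4987]
```

View pics/c_scene.png

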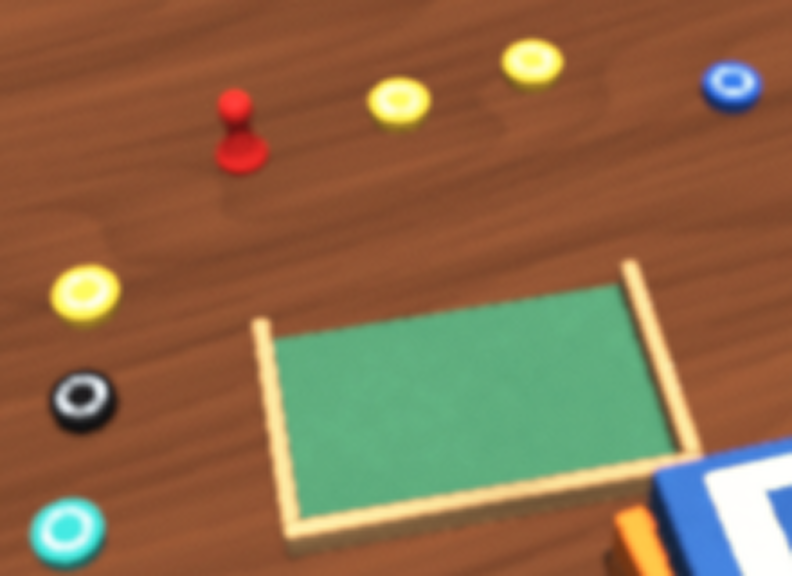

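Enlarged crop: the three plain yellow counters are at scene (337,197), (300,208) and (213,261). The black one at (212,290) and the turquoise one at (208,328) are look-alikes and stay put. The tray's mouth faces the robot.

I'll push with the two fingers half open, so each counter sits stably in the gap between them.

Emit:
carry_out --deltas '[[[-1.5, -1.8, 0.5], [0, 0, -0.01]], [[-4, -4.8, 1], [0, 0, -0.03]], [[-7.5, -9, 2], [0, 0, -0.05]], [[-11, -13.2, 3], [0, 0, -0.07]], [[-14.5, -17.3, 4], [0, 0, -0.09]], [[-18, -21.5, 5], [0, 0, -0.113]], [[-21.5, -25.7, 6], [0, 0, -0.113]], [[-25, -29.8, 7], [0, 0, -0.113]], [[-28, -33.5, 8], [0, 0, -0.113]], [[-30, -35.8, 8.5], [0, 0, -0.113]]]' --claw 0.35

```text
t: 2.2
tcp_pos: [0.3704, 0.2327, 0.1484]
ee_rot: [0.0, 0.08, 0.997, 0.0]
wrist_force: [1.4, 0.5, 0.1]
finger_gap: 0.0299
```

```bash
cat >> h.py <<'E'
C=np.array([.6785,-.0285]); YAW=-.16
TX=np.array([np.cos(YAW),np.sin(YAW)]); TY=np.array([-TX[1],TX[0]])
def totray(p): d=np.asarray(p)[:2]-C; return np.array([d@TX,d@TY])
from scipy.spatial.transform import Rotation as Ro
def state():
    o=monitor.get_obs(); q=o['ee_rot']; R=Ro.from_quat([q[1],q[2],q[3],q[0]])
    return o,np.array(o['tcp_pos']),R
def go(tx,ty,z,ang=0.):
    """delta in tool axes (cm) and turn to reach tray point (m), tool y at tray y + ang"""
    o,p,R=state(); w=C+tx*TX+ty*TY
    d=R.inv().apply(np.array([w[0],w[1],z])-p)*100
    a=YAW+ang; M=np.array([[-np.cos(a),-np.sin(a),0],[-np.sin(a),np.cos(a),0],[0,0,-1]]).T
    M=np.column_stack([[-np.cos(a),-np.sin(a),0],[-np.sin(a),np.cos(a),0],[0,0,-1]])
    r=(R.inv()*Ro.from_matrix(M)).as_rotvec()
    print('go',(tx,ty,z),'cm',np.round(d,2),'rot',np.round(r,3))
def rep():
    o,p,R=state(); print('t',round(o['t'],2),'tcp',np.round(p,4),'tray',np.round(totray(p),4),'F',np.round(o['wrist_force'],2),'gap',round(o['finger_gap'],4),'q',np.round(o['joint_positions'],2), 'r',round(np.hypot(*p[:2]),4))
E
python3 -c "
from h import *
rep(); go(-.271,.095,.1); go(-.271,.095,.02)"
```

```text
t 2.2 tcp [0.3704 0.2327 0.1484] tray [-0.3458  0.2088] F [1.4  0.48 0.14] gap 0.0299 q [-0.69  0.34  0.03  2.15 -0.02  0.65  0.76] r 0.4375
go (-0.271, 0.095, 0.1) cm [ -7.48 -11.38   4.83] rot [ 0.001  0.001 -0.   ]
go (-0.271, 0.095, 0.02) cm [ -7.47 -11.39  12.83] rot [ 0.001  0.001 -0.   ]
```

Emit:
carry_out --deltas '[[[-2, -3, 1.5], [0, 0, 0]], [[-4.5, -6.5, 3.2], [0, 0, 0]], [[-6.5, -9.8, 4.8], [0, 0, 0]], [[-7.6, -11.4, 6.5], [0, 0, 0]], [[-7.6, -11.4, 9], [0, 0, 0]], [[-7.6, -11.4, 11], [0, 0, 0]], [[-7.6, -11.4, 12.5], [0, 0, 0]], [[-7.6, -11.4, 13], [0, 0, 0]]]'

```text
t: 3.0
tcp_pos: [0.4263, 0.1095, 0.0172]
ee_rot: [-0.001, 0.08, 0.997, -0.0]
wrist_force: [-0.7, 0.2, 1.4]
finger_gap: 0.0298
```

```bash
python3 -c "
from h import *
rep(); go(-.275,.095,.003)
for n in ('top','scene'):
    im=vision.get_image(n); cv2.imwrite(f'pics/{n}1.png',im[:,:,::-1])
    c=im[:,:,::-1]; c=c[200:320,240:400] if n=='top' else c[130:290,250:420]
    cv2.imwrite(f'pics/{n}1c.png',cv2.resize(c,None,fx=3.6,fy=3.6,interpolation=2))
"
```

```text
t 3.0 tcp [0.4263 0.1095 0.0172] tray [-0.271  0.096] F [-0.67  0.18  1.44] gap 0.0298 q [-0.37  0.59  0.01  2.26 -0.02  0.29  1.07] r 0.4401
go (-0.275, 0.095, 0.003) cm [ 0.4  -0.1   1.43] rot [-0.001 -0.001 -0.001]
```

View pics/scene1c.png

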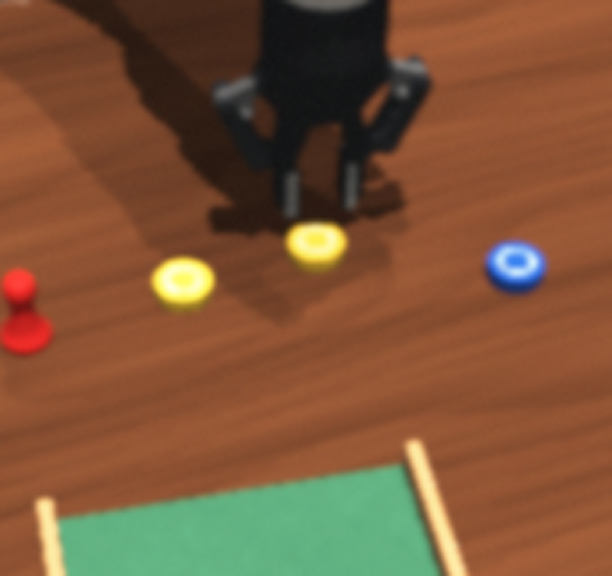

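View pics/top1c.png

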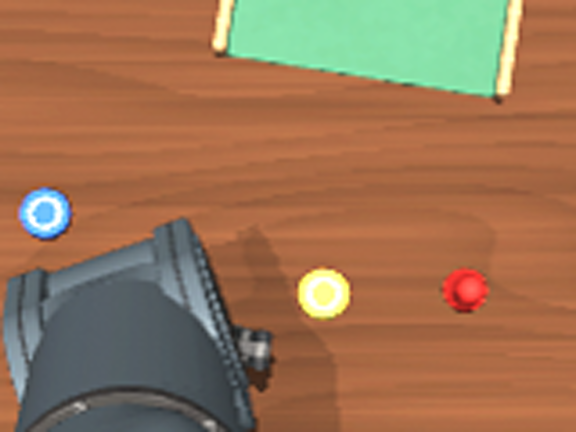

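The fingers are astride the rear of the left yellow counter at scene (337,197), with the tips clear of it. Next I'll lower them and watch the force.

Emit:
carry_out --deltas '[[[0.2, 0, 0.7], [0, 0, 0]], [[0.2, 0, 1.2], [0, 0, 0]], [[0.2, 0, 1.5], [0, 0, 0]], [[0.2, 0, 1.5], [0, 0, 0]]]'

```text
t: 3.5
tcp_pos: [0.4245, 0.11, 0.0032]
ee_rot: [-0.0, 0.08, 0.997, -0.0]
wrist_force: [-0.8, 0.6, 0.4]
finger_gap: 0.0298
```

```bash
python3 -c "
from h import *
rep(); go(.025-.021,.06,.003)
for n in ('scene',):
    im=vision.get_image(n)
    c=im[:,:,::-1]; c=c[150:230,300:400]
    cv2.imwrite(f'pics/{n}2c.png',cv2.resize(c,None,fx=6,fy=6,interpolation=2))
"
```

```text
t 3.5 tcp [0.4245 0.11   0.0032] tray [-0.2728  0.0963] F [-0.81  0.59  0.41] gap 0.0298 q [-0.37  0.62  0.01  2.28 -0.02  0.24  1.07] r 0.4386
go (0.004, 0.06, 0.003) cm [-2.768e+01 -3.610e+00  1.000e-02] rot [-0.    -0.    -0.001]
```

View pics/scene2c.png

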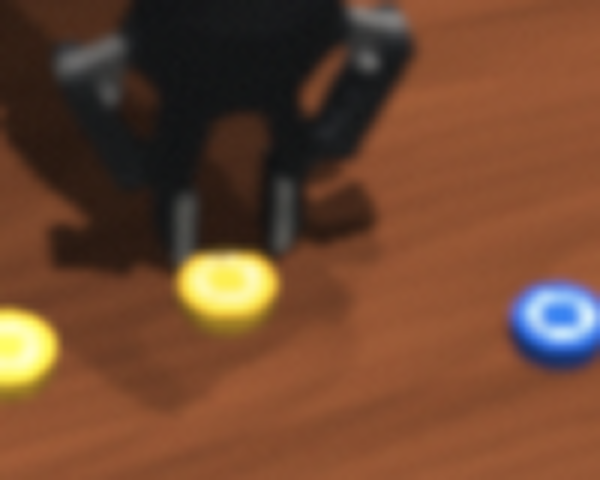

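```bash
python3 -c "
from h import *
for z in (0,.003,.006,.01,.015):
    for s in (-1,1):
        w=np.array([.4245,.11])+TX*.011+s*TY*.019
        print(z,s,(proj('scene',[*w,z])-[300,150])*6)
"
```

```text
0 -1 [178.63846783 273.85912988]
0 1 [273.861184   260.37023742]
0.003 -1 [178.76619347 268.20704519]
0.003 1 [274.18445395 254.7168524 ]
0.006 -1 [178.89445351 262.53149819]
0.006 1 [274.50907179 249.04010561]
0.01 -1 [179.06630408 254.92734935]
0.01 1 [274.94400703 241.43451569]
0.015 -1 [179.28247419 245.36259747]
0.015 1 [275.49109829 231.86822174]
```

Emit:
carry_out --deltas '[[[0, 0, 0.2], [0, 0, 0]], [[0, 0, 0.2], [0, 0, 0]]]'

```text
t: 3.75
tcp_pos: [0.4246, 0.11, 0.0013]
ee_rot: [0.0, 0.08, 0.997, -0.0]
wrist_force: [1.0, 0.2, -0.1]
finger_gap: 0.0299
```

Emit:
carry_out --deltas '[[[-0.3, 0, 0], [0, 0, 0]], [[-0.7, -0.1, 0], [0, 0, 0]], [[-1.4, -0.2, 0], [0, 0, 0]], [[-2.5, -0.3, 0], [0, 0, 0]], [[-4, -0.5, 0], [0, 0, 0]], [[-5.5, -0.7, 0], [0, 0, 0]], [[-7, -0.9, 0], [0, 0, 0]], [[-8.5, -1.1, 0], [0, 0, 0]], [[-9.7, -1.3, 0], [0, 0, 0]], [[-10.2, -1.4, 0], [0, 0, 0]]]'

```text
t: 4.75
tcp_pos: [0.5247, 0.079, 0.0014]
ee_rot: [0.001, 0.081, 0.997, -0.0]
wrist_force: [-0.8, 0.1, 0.5]
finger_gap: 0.0298
```

```bash
python3 -c "
from h import *
rep(); go(.004,.06,.0015)
for n in ('scene',):
    im=vision.get_image(n)
    c=im[:,:,::-1]; c=c[130:290,250:420]
    cv2.imwrite(f'pics/{n}3c.png',cv2.resize(c,None,fx=3.6,fy=3.6,interpolation=2))
    print([(b[0],totray(plane(n,b[0],.008))) for b in blobs(im,'yellow') if 120<b[1]<300])
"
```

```text
t 4.75 tcp [0.5247 0.079  0.0014] tray [-0.169   0.0817] F [-0.78  0.05  0.47] gap 0.0298 q [-0.23  0.69 -0.01  2.04  0.01  0.41  1.16] r 0.5306
go (0.004, 0.06, 0.0015) cm [-1.73e+01 -2.13e+00  1.00e-02] rot [ 0.     0.001 -0.002]
[(array([74.84180791, 83.89830508]), array([-0.87235015, -0.56139818])), (array([300.43373494, 208.1746988 ]), array([-0.22697664,  0.00202392])), (array([344.01807229, 228.71084337]), array([-0.14648315,  0.08320376])), (array([213.43644068, 261.42372881]), array([-0.11207155, -0.19728414])), (array([267.17647059, 299.40723982]), array([ 0.00139472, -0.10248091])), (array([326.23580786, 316.41921397]), array([ 0.06066419, -0.00055276]))]
```

View pics/scene3c.png

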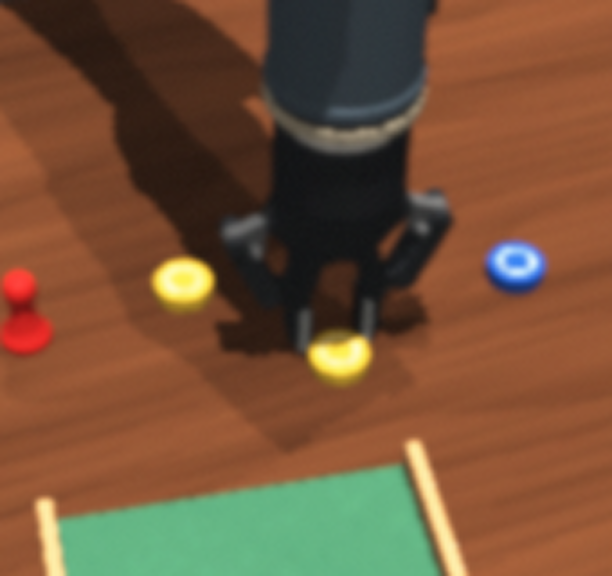

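The counter sits in the gap between the fingers at scene (344,229) and slides along. Next I'll push it the rest of the way in.

Emit:
carry_out --deltas '[[[-0.5, -0.1, 0], [0, 0, 0]], [[-1.5, -0.2, 0], [0, 0, 0]], [[-3, -0.4, 0], [0, 0, 0]], [[-5, -0.6, 0], [0, 0, 0]], [[-7.2, -0.9, 0], [0, 0, 0]], [[-9.4, -1.2, 0], [0, 0, 0]], [[-11.4, -1.5, 0], [0, 0, 0]], [[-13.2, -1.8, 0], [0, 0, 0]], [[-14.6, -2, 0], [0, 0, 0]], [[-15.5, -2.1, 0], [0, 0, 0]]]'

```text
t: 5.8
tcp_pos: [0.6738, 0.0337, 0.0013]
ee_rot: [0.0, 0.08, 0.997, -0.0]
wrist_force: [-0.7, -0.1, -0.5]
finger_gap: 0.0298
```

Emit:
carry_out --deltas '[[[-0.6, 0, 0], [0, 0, 0]], [[-1.2, 0, 0], [0, 0, 0]], [[-1.7, 0, 0], [0, 0, 0]], [[-1.7, 0, 0], [0, 0, 0]]]'

```text
t: 6.2
tcp_pos: [0.6899, 0.0317, 0.0014]
ee_rot: [0.0, 0.08, 0.997, 0.0]
wrist_force: [0.5, -0.1, 0.3]
finger_gap: 0.03
```

```bash
cat >> h.py <<'E'
def look(tag,crop=True):
    for n in ('scene','top'):
        im=vision.get_image(n); c=im[:,:,::-1]
        c=c[150:340,170:410] if n=='scene' else c[150:310,230:450]
        cv2.imwrite(f'pics/{n}{tag}.png',cv2.resize(c,None,fx=3,fy=3,interpolation=2))
        print(n,[(np.round(b[0],1).tolist(),np.round(totray(plane(n,b[0],.008)),4).tolist()) for b in blobs(im,'yellow') if 60<b[1]<300])
E
python3 -c "
from h import *
rep(); look('4'); go(-.254,.0018,.1)
"
```

```text
t 6.2 tcp [0.6899 0.0317 0.0014] tray [0.0017 0.0612] F [ 0.47 -0.11  0.33] gap 0.03 q [-0.1   0.83 -0.02  1.6   0.02  0.71  1.28] r 0.6907
scene [([300.7, 209.3], [-0.2232, 0.0019]), ([213.4, 261.4], [-0.1122, -0.1973]), ([267.1, 299.7], [0.0021, -0.1028]), ([354.4, 294.8], [0.0246, 0.0623]), ([357.6, 310.8], [0.0606, 0.0592]), ([371.8, 338.7], [0.122, 0.0693])]
top [([329.6, 112.8], [0.2205, 0.0716]), ([269.7, 146.3], [0.1031, 0.2154]), ([382.9, 200.1], [0.0058, -0.1048]), ([411.4, 249.5], [-0.112, -0.1978])]
go (-0.254, 0.0018, 0.1) cm [25.5  -5.96 -9.86] rot [ 0.    -0.    -0.001]
```

View pics/scene4.png

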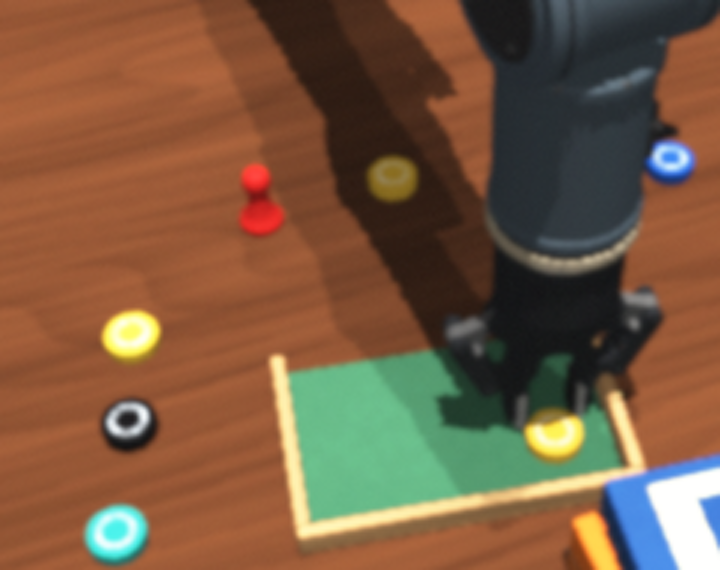

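The first counter is in the tray at tray coordinates (25,62) mm, scene (354,295). Next is the middle one at scene (300,208).

Emit:
carry_out --deltas '[[[0.7, 0, 0], [0, 0, 0]], [[2, 0, -1], [0, 0, 0]], [[4, 0, -3], [0, 0, 0]], [[7, -0.8, -5], [0, 0, 0]], [[11, -2.2, -6], [0, 0, 0]], [[15, -3.5, -6], [0, 0, 0]], [[19, -5, -6], [0, 0, 0]], [[22.5, -5.8, -6], [0, 0, 0]], [[25, -6, -6], [0, 0, 0]], [[25.6, -6, -6], [0, 0, 0]]]'

```text
t: 7.3
tcp_pos: [0.423, 0.0131, 0.0617]
ee_rot: [-0.001, 0.08, 0.997, -0.0]
wrist_force: [0.9, -0.4, 1.3]
finger_gap: 0.0303
```

Emit:
carry_out --deltas '[[[0, 0, 1], [0, 0, 0]], [[0, 0, 2.5], [0, 0, 0]], [[0, 0, 4], [0, 0, 0]], [[0, 0, 4.5], [0, 0, 0]], [[0, 0, 4.5], [0, 0, 0]]]'

```text
t: 7.8
tcp_pos: [0.4274, 0.0134, 0.0154]
ee_rot: [-0.001, 0.08, 0.997, -0.0]
wrist_force: [-0.2, 1.1, 0.7]
finger_gap: 0.0298
```

```bash
python3 -c "
from h import *
rep(); look('5'); go(-.254,.0018,.0015)
"
```

```text
t 7.8 tcp [0.4274 0.0134 0.0154] tray [-0.2546  0.0014] F [-0.19  1.08  0.71] gap 0.0298 q [-0.13  0.59 -0.02  2.3   0.04  0.26  1.23] r 0.4276
scene [([82.5, 82.6], [-0.8758, -0.5402]), ([300.4, 208.4], [-0.2264, 0.002]), ([213.5, 261.5], [-0.1119, -0.1972]), ([373.6, 280.2], [-0.0015, 0.108]), ([354.3, 294.4], [0.0236, 0.0623]), ([353.3, 311.6], [0.0605, 0.051]), ([412.0, 378.6], [0.2077, 0.1147])]
top [([329.8, 127.8], [0.1789, 0.0645]), ([272.2, 146.4], [0.1037, 0.2088]), ([304.5, 188.0], [0.0054, 0.1051]), ([382.9, 200.1], [0.0058, -0.1048]), ([321.4, 184.4], [0.0221, 0.0625]), ([411.4, 249.5], [-0.112, -0.1978])]
go (-0.254, 0.0018, 0.0015) cm [-0.04  0.05  1.48] rot [-0.     0.    -0.001]
```

View pics/scene5.png

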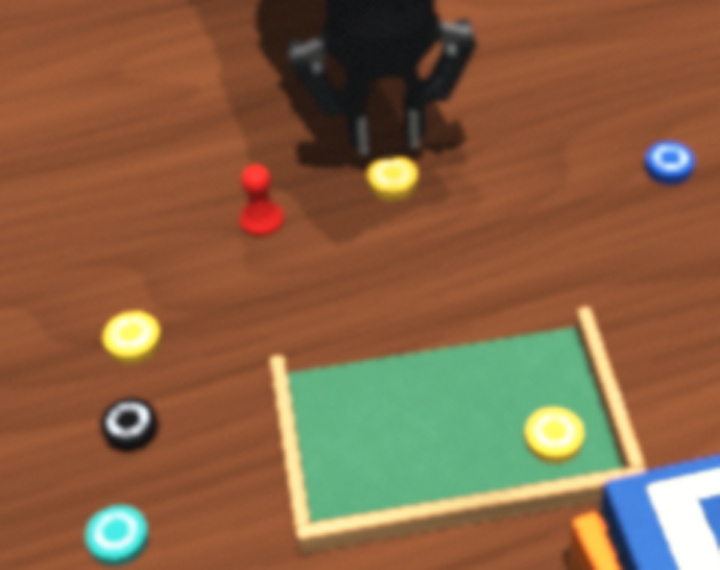

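The fingers stand behind the middle counter at scene (300,208), clear of the pawn at scene (256,216). The first counter stayed in the tray.

Emit:
carry_out --deltas '[[[0, 0, 0.7], [0, 0, 0]], [[0, 0, 1.2], [0, 0, 0]], [[0, 0, 1.4], [0, 0, 0]], [[0, 0, 1.4], [0, 0, 0]]]'

```text
t: 8.3
tcp_pos: [0.427, 0.0133, 0.0021]
ee_rot: [-0.0, 0.08, 0.997, -0.0]
wrist_force: [-1.3, -0.9, 0.6]
finger_gap: 0.0298
```

Emit:
carry_out --deltas '[[[-0.3, 0, 0], [0, 0, 0]], [[-0.7, 0, 0], [0, 0, 0]], [[-1.4, 0, 0], [0, 0, 0]], [[-2.5, 0, 0], [0, 0, 0]], [[-4, 0, 0], [0, 0, 0]], [[-5.5, 0, 0], [0, 0, 0]], [[-7, 0, 0], [0, 0, 0]], [[-8.5, 0, 0], [0, 0, 0]], [[-9.7, 0, 0], [0, 0, 0]], [[-10.2, 0, 0], [0, 0, 0]]]'

```text
t: 9.3
tcp_pos: [0.5299, -0.0034, 0.0025]
ee_rot: [0.001, 0.081, 0.997, 0.0]
wrist_force: [0.5, -0.3, -1.5]
finger_gap: 0.0296
```

```bash
python3 -c "
from h import *
rep(); look('6'); go(.002,0,.0015)
"
```

```text
t 9.3 tcp [ 0.5299 -0.0034  0.0025] tray [-0.1507  0.0011] F [ 0.47 -0.32 -1.46] gap 0.0296 q [-0.06  0.68 -0.03  2.05  0.05  0.41  1.28] r 0.5299
scene [([74.0, 84.0], [-0.872, -0.5636]), ([308.7, 240.7], [-0.1282, 0.0021]), ([213.5, 261.4], [-0.112, -0.1972]), ([373.1, 279.2], [-0.004, 0.1077]), ([267.6, 300.5], [0.0041, -0.102]), ([354.2, 294.4], [0.0236, 0.0623]), ([326.9, 316.3], [0.0607, 0.0006]), ([370.6, 336.0], [0.1164, 0.0686])]
top [([329.8, 127.8], [0.1789, 0.0646]), ([272.2, 146.4], [0.1037, 0.2088]), ([304.5, 187.9], [0.0055, 0.1051]), ([382.9, 200.1], [0.0058, -0.1048]), ([321.4, 184.4], [0.0221, 0.0625]), ([411.4, 249.5], [-0.112, -0.1978])]
go (0.002, 0, 0.0015) cm [-15.38  -0.09   0.1 ] rot [ 0.     0.001 -0.001]
```

Emit:
carry_out --deltas '[[[-0.5, 0, 0.1], [0, 0, 0]], [[-1.5, 0, 0.1], [0, 0, 0]], [[-3, 0, 0.1], [0, 0, 0]], [[-5, 0, 0.1], [0, 0, 0]], [[-7, -0.1, 0.1], [0, 0, 0]], [[-9, -0.1, 0.1], [0, 0, 0]], [[-11, -0.1, 0.1], [0, 0, 0]], [[-13, -0.1, 0.1], [0, 0, 0]], [[-14.4, -0.1, 0.1], [0, 0, 0]], [[-15.2, -0.1, 0.1], [0, 0, 0]]]'

```text
t: 10.4
tcp_pos: [0.6791, -0.0286, 0.0013]
ee_rot: [0.0, 0.08, 0.997, -0.0]
wrist_force: [0.5, 1.0, -0.6]
finger_gap: 0.03
```

```bash
python3 -c "
from h import *
rep(); look('7'); go(-.112,-.224,.0615,np.pi/2);go(-.112,-.224,.0615,0);go(-.112,-.224,.0615,-np.pi/2)
"
```

```text
t 10.4 tcp [ 0.6791 -0.0286  0.0013] tray [ 0.0006 -0.    ] F [ 0.52  0.95 -0.64] gap 0.03 q [-0.    0.82 -0.04  1.63  0.05  0.69  1.34] r 0.6797
scene [([213.4, 261.4], [-0.1121, -0.1973]), ([374.8, 285.2], [0.0107, 0.1068]), ([267.2, 300.0], [0.0027, -0.1027]), ([354.2, 294.3], [0.0234, 0.0622]), ([322.9, 299.5], [0.0229, 0.001]), ([332.8, 315.3], [0.0608, 0.0118]), ([371.3, 337.6], [0.1197, 0.0691])]
top [([329.9, 117.9], [0.2063, 0.0686]), ([272.2, 146.4], [0.1037, 0.2088]), ([304.5, 188.0], [0.0054, 0.1051]), ([411.4, 249.5], [-0.112, -0.1978])]
go (-0.112, -0.224, 0.0615) cm [ 11.18 -22.41  -6.04] rot [-0.     0.    -1.572]
go (-0.112, -0.224, 0.0615) cm [ 11.18 -22.41  -6.04] rot [ 0.     0.    -0.001]
go (-0.112, -0.224, 0.0615) cm [ 11.18 -22.41  -6.04] rot [0.   0.   1.57]
```

View pics/scene7.png

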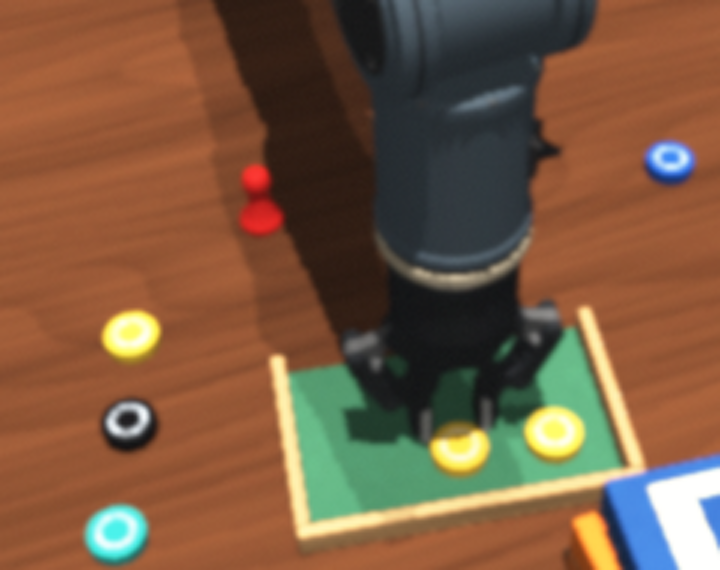

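Two counters are in, at scene (354,294) and (323,300). For the third, at scene (213,261), I'll turn the gripper a quarter turn and sweep it sideways in front of the mouth first.

Emit:
carry_out --deltas '[[[0.7, 0, 0], [0, 0, 0]], [[2, 0, -1], [0, 0, 0]], [[4, 0, -3.5], [0, 0, 0]], [[6.5, -2, -6], [0, 0, 0.13]], [[8.5, -5, -8], [0, 0, 0.27]], [[10, -9, -8], [0, 0, 0.41]], [[11, -13, -8], [0, 0, 0.55]], [[11.2, -17, -8], [0, 0, 0.69]], [[11.2, -20.5, -8], [0, 0, 0.83]], [[11.2, -22.5, -8], [0, 0, 0.97]]]'

```text
t: 11.5
tcp_pos: [0.5287, -0.2354, 0.0818]
ee_rot: [0.0, 0.54, 0.842, -0.001]
wrist_force: [0.9, 0.8, -0.1]
finger_gap: 0.03
```

```bash
python3 -c "
from h import *
rep(); go(-.112,-.228,.0815,-np.pi/2);go(-.112,-.228,.015,-np.pi/2)
"
```

```text
t 11.5 tcp [ 0.5287 -0.2354  0.0818] tray [-0.1149 -0.2281] F [ 0.86  0.77 -0.09] gap 0.03 q [ 0.2   0.62  0.21  1.87 -0.19  0.67  0.96] r 0.5787
go (-0.112, -0.228, 0.0815) cm [-0.16  0.25  0.03] rot [-0.001  0.001  0.591]
go (-0.112, -0.228, 0.015) cm [-0.15  0.26  6.68] rot [-0.001  0.001  0.591]
```

Emit:
carry_out --deltas '[[[0, 0.1, 0], [0, 0, 0.14]], [[-0.1, 0.2, 0], [0, 0, 0.28]], [[-0.2, 0.2, 0.5], [0, 0, 0.42]], [[-0.2, 0.2, 2], [0, 0, 0.55]], [[-0.2, 0.2, 3.5], [0, 0, 0.591]], [[-0.2, 0.2, 5], [0, 0, 0.591]], [[-0.2, 0.2, 6], [0, 0, 0.591]], [[-0.2, 0.2, 6.2], [0, 0, 0.591]]]'

```text
t: 12.3
tcp_pos: [0.5326, -0.2328, 0.018]
ee_rot: [-0.001, 0.758, 0.652, -0.001]
wrist_force: [-0.4, 0.6, 0.4]
finger_gap: 0.0295
```

```bash
python3 -c "
from h import *
rep(); look('8'); go(-.112,-.228,.0015,-np.pi/2);
"
```

```text
t 12.3 tcp [ 0.5326 -0.2328  0.018 ] tray [-0.1115 -0.2249] F [-0.38  0.6   0.35] gap 0.0295 q [ 0.13  0.73  0.32  1.91 -0.4   0.57  0.57] r 0.5813
scene [([57.2, 87.0], [-0.8643, -0.6095]), ([214.2, 262.2], [-0.1096, -0.196]), ([374.8, 285.6], [0.0116, 0.1066]), ([267.1, 299.8], [0.0024, -0.1027]), ([354.3, 294.4], [0.0236, 0.0623]), ([322.8, 299.5], [0.0229, 0.0009]), ([335.6, 314.8], [0.0608, 0.0171]), ([371.3, 337.6], [0.1196, 0.069])]
top [([329.8, 127.8], [0.1788, 0.0646]), ([272.2, 146.4], [0.1037, 0.2088]), ([304.5, 187.9], [0.0055, 0.1051]), ([382.8, 200.3], [0.0054, -0.1047]), ([321.4, 184.4], [0.0221, 0.0625]), ([344.3, 188.2], [0.0213, 0.0009]), ([411.1, 249.5], [-0.1121, -0.197])]
go (-0.112, -0.228, 0.0015) cm [-0.26 -0.14  1.77] rot [-0.001 -0.     0.009]
```

View pics/scene8.png

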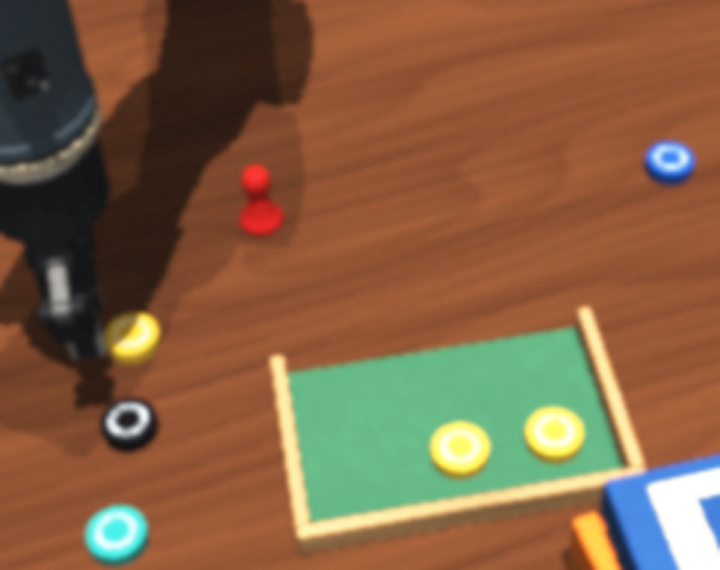

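View pics/top8.png

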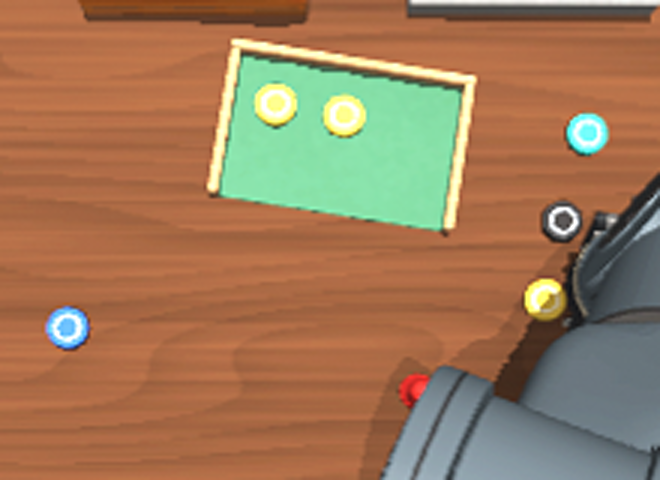

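The fingers are beside the right-hand yellow counter at scene (213,261). The black look-alike at scene (213,291) is clear of them.

Emit:
carry_out --deltas '[[[-0.3, 0, 0.6], [0, 0, 0]], [[-0.3, 0, 1.2], [0, 0, 0]], [[-0.3, 0, 1.6], [0, 0, 0]], [[-0.3, 0, 1.6], [0, 0, 0]]]'

```text
t: 12.8
tcp_pos: [0.5331, -0.2363, 0.0028]
ee_rot: [-0.0, 0.758, 0.652, -0.0]
wrist_force: [-0.6, 0.3, -0.6]
finger_gap: 0.0299
```

```bash
python3 -c "
from h import *
rep(); go(-.112,-.082,.0015,-np.pi/2);
"
```

```text
t 12.8 tcp [ 0.5331 -0.2363  0.0028] tray [-0.1105 -0.2283] F [-0.59  0.33 -0.64] gap 0.0299 q [ 0.15  0.76  0.3   1.91 -0.41  0.54  0.58] r 0.5831
go (-0.112, -0.082, 0.0015) cm [14.63 -0.02  0.13] rot [-0.001 -0.     0.009]
```

Emit:
carry_out --deltas '[[[0.3, 0, 0.1], [0, 0, 0]], [[0.8, 0, 0.1], [0, 0, 0]], [[1.6, 0, 0.1], [0, 0, 0]], [[3, 0, 0.1], [0, 0, 0]], [[5, 0, 0.1], [0, 0, 0]], [[7.2, 0, 0.1], [0, 0, 0]], [[9.4, 0, 0.1], [0, 0, 0]], [[11.6, 0, 0.1], [0, 0, 0]], [[13.4, 0, 0.1], [0, 0, 0]], [[14.6, 0, 0.1], [0, 0, 0]]]'

```text
t: 13.8
tcp_pos: [0.5556, -0.089, 0.0024]
ee_rot: [-0.0, 0.758, 0.653, 0.0]
wrist_force: [-0.2, -0.7, 0.4]
finger_gap: 0.0299
```

```bash
python3 -c "
from h import *
rep(); look('9'); go(-.145,-.06,.0615,0)
"
```

```text
t 13.8 tcp [ 0.5556 -0.089   0.0024] tray [-0.1117 -0.0793] F [-0.15 -0.72  0.4 ] gap 0.0299 q [-0.13  0.74  0.33  1.97 -0.47  0.5   0.38] r 0.5627
scene [([84.5, 82.2], [-0.877, -0.5349]), ([284.6, 251.5], [-0.1091, -0.052]), ([373.4, 279.6], [-0.0028, 0.1078]), ([354.3, 294.4], [0.0236, 0.0623]), ([322.8, 299.5], [0.0229, 0.001]), ([353.0, 311.6], [0.0605, 0.0505]), ([412.0, 378.6], [0.2077, 0.1147])]
top [([329.8, 127.8], [0.1789, 0.0645]), ([272.2, 146.4], [0.1037, 0.2088]), ([304.5, 188.0], [0.0054, 0.1051]), ([321.4, 184.4], [0.0221, 0.0625]), ([344.3, 188.2], [0.0213, 0.0009])]
go (-0.145, -0.06, 0.0615) cm [ 1.99 -3.32 -5.92] rot [ 1.000e-03 -1.000e-03 -1.558e+00]
```

View pics/scene9.png

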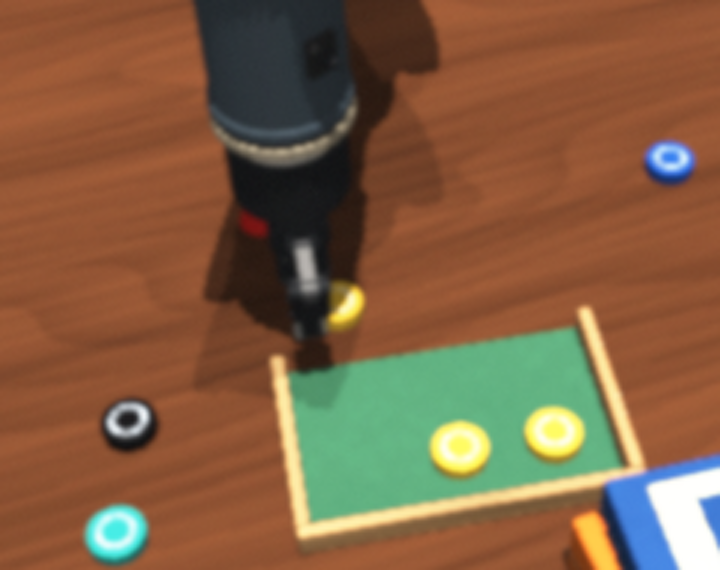

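Emit:
carry_out --deltas '[[[-0.7, 0, 0], [0, 0, 0]], [[-1.5, 0, -1], [0, 0, 0]], [[-1.8, 0, -3.5], [0, 0, 0]], [[-1.5, -0.5, -6], [0, 0, -0.14]], [[-1, -1, -8], [0, 0, -0.28]], [[0, -1.5, -8], [0, 0, -0.42]], [[0.5, -2, -8], [0, 0, -0.56]], [[1, -2.5, -8], [0, 0, -0.7]], [[1.5, -3, -8], [0, 0, -0.84]], [[2, -3.3, -8], [0, 0, -0.98]]]'

```text
t: 14.9
tcp_pos: [0.5251, -0.0697, 0.0832]
ee_rot: [0.0, 0.361, 0.932, -0.001]
wrist_force: [0.9, 0.2, -0.2]
finger_gap: 0.0297
```

```bash
python3 -c "
from h import *
rep(); look('10'); go(-.14,-.06,.0815,0)
"
```

```text
t 14.9 tcp [ 0.5251 -0.0697  0.0832] tray [-0.1449 -0.0651] F [ 0.89  0.16 -0.19] gap 0.0297 q [-0.04  0.56  0.13  2.   -0.12  0.6   1.  ] r 0.5297
scene [([84.0, 82.3], [-0.8768, -0.5361]), ([283.0, 250.6], [-0.112, -0.0549]), ([373.7, 280.5], [-0.0006, 0.108]), ([354.2, 294.4], [0.0236, 0.0623]), ([322.8, 299.5], [0.0229, 0.001]), ([353.5, 311.5], [0.0604, 0.0515]), ([411.6, 378.7], [0.2078, 0.1139])]
top [([329.8, 127.8], [0.1789, 0.0645]), ([272.2, 146.4], [0.1037, 0.2088]), ([304.5, 188.0], [0.0054, 0.105]), ([384.1, 191.9], [0.0283, -0.105]), ([321.4, 184.4], [0.0221, 0.0625]), ([344.3, 188.2], [0.0213, 0.0009])]
go (-0.14, -0.06, 0.0815) cm [-0.16  0.63  0.16] rot [-0.     0.001 -0.582]
```

View pics/scene10.png

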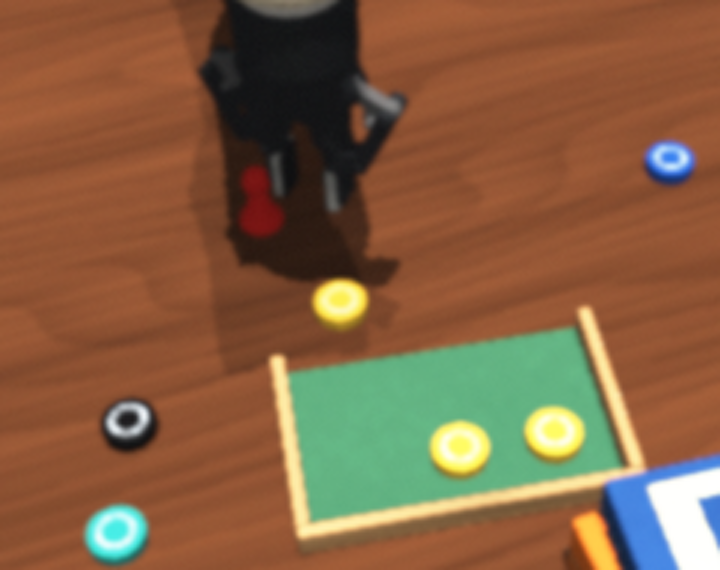

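The third counter is at scene (283,251), in front of the mouth, and the pawn hasn't moved. I'll turn back behind the counter and lower.

Emit:
carry_out --deltas '[[[0, 0.3, 0], [0, 0, -0.14]], [[0.1, 0.6, 0], [0, 0, -0.28]], [[0.1, 0.9, 0], [0, 0, -0.42]], [[0.1, 0.9, 1], [0, 0, -0.55]], [[0.1, 0.9, 2.5], [0, 0, -0.582]], [[0.1, 0.9, 4], [0, 0, -0.582]], [[0.1, 0.9, 5.5], [0, 0, -0.582]], [[0.1, 0.9, 6], [0, 0, -0.582]], [[0.1, 0.9, 6], [0, 0, -0.582]]]'

```text
t: 15.9
tcp_pos: [0.5307, -0.0613, 0.0221]
ee_rot: [-0.001, 0.082, 0.997, -0.0]
wrist_force: [-0.3, -0.1, 0.4]
finger_gap: 0.0299
```

```bash
python3 -c "
from h import *
rep(); look('11'); go(-.142,-.055,.0015,0);go(.002,-.058,.0015,0)
"
```

```text
t 15.9 tcp [ 0.5307 -0.0613  0.0221] tray [-0.1407 -0.0559] F [-0.26 -0.09  0.42] gap 0.0299 q [ 0.05  0.65 -0.03  2.02  0.05  0.47  1.39] r 0.5342
scene [([79.7, 83.1], [-0.8744, -0.548]), ([283.0, 250.6], [-0.1121, -0.055]), ([373.3, 279.2], [-0.0038, 0.1079]), ([267.7, 300.7], [0.0045, -0.1018]), ([354.3, 294.4], [0.0236, 0.0623]), ([322.8, 299.5], [0.0229, 0.001]), ([326.2, 316.3], [0.0605, -0.0005]), ([369.7, 333.6], [0.1114, 0.0683]), ([413.7, 378.1], [0.2075, 0.1178])]
top [([329.8, 127.9], [0.1787, 0.0645]), ([272.2, 146.4], [0.1037, 0.2088]), ([304.5, 188.0], [0.0054, 0.1051]), ([383.9, 193.4], [0.0241, -0.105]), ([321.4, 184.4], [0.0221, 0.0625]), ([344.3, 188.2], [0.0213, 0.0009])]
go (-0.142, -0.055, 0.0015) cm [0.19 0.03 2.14] rot [-0.     0.001 -0.002]
go (0.002, -0.058, 0.0015) cm [-14.21  -0.24   2.15] rot [-0.     0.001 -0.002]
```

View pics/scene11.png

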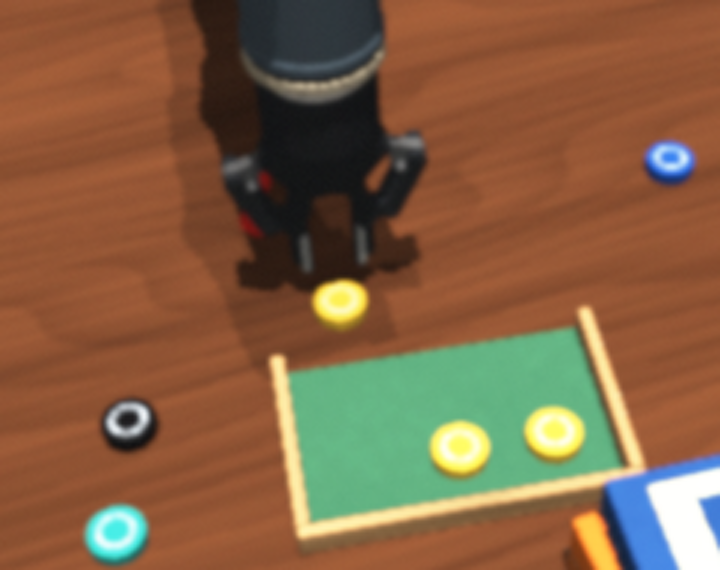

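Emit:
carry_out --deltas '[[[0.1, 0, 0.8], [0, 0, 0]], [[0.1, 0, 1.6], [0, 0, 0]], [[0.1, 0, 2.1], [0, 0, 0]], [[0.1, 0, 2.1], [0, 0, 0]]]'

```text
t: 16.4
tcp_pos: [0.5295, -0.0598, 0.0005]
ee_rot: [-0.001, 0.08, 0.997, -0.0]
wrist_force: [0.9, -0.3, 0.5]
finger_gap: 0.0301
```

Emit:
carry_out --deltas '[[[-0.4, 0, 0], [0, 0, 0]], [[-0.9, 0, 0], [0, 0, 0]], [[-2, 0, 0], [0, 0, 0]], [[-3.5, -0.1, 0], [0, 0, 0]], [[-5.5, -0.1, 0], [0, 0, 0]], [[-7.5, -0.2, 0], [0, 0, 0]], [[-9.6, -0.2, 0], [0, 0, 0]], [[-11.6, -0.3, 0], [0, 0, 0]], [[-13.4, -0.3, 0], [0, 0, 0]], [[-14.3, -0.3, 0], [0, 0, 0]]]'

```text
t: 17.4
tcp_pos: [0.673, -0.0861, 0.0016]
ee_rot: [0.001, 0.08, 0.997, -0.0]
wrist_force: [-0.3, -0.3, 0.2]
finger_gap: 0.0298
```

```bash
python3 -c "
from h import *
rep(); look('12')
"
```

```text
t 17.4 tcp [ 0.673  -0.0861  0.0016] tray [ 0.0037 -0.0577] F [-0.29 -0.35  0.19] gap 0.0298 q [ 0.08  0.82 -0.04  1.64  0.05  0.68  1.43] r 0.6784
scene [([75.2, 83.8], [-0.8724, -0.5604]), ([373.4, 279.7], [-0.0027, 0.1079]), ([354.3, 294.4], [0.0236, 0.0623]), ([293.2, 306.1], [0.0261, -0.0566]), ([316.0, 318.1], [0.0603, -0.0197]), ([370.4, 335.4], [0.1152, 0.0686])]
top [([329.8, 127.9], [0.1787, 0.0645]), ([272.2, 146.4], [0.1037, 0.2088]), ([304.5, 188.0], [0.0054, 0.1051]), ([321.4, 184.4], [0.0221, 0.0625])]
```

View pics/scene12.png

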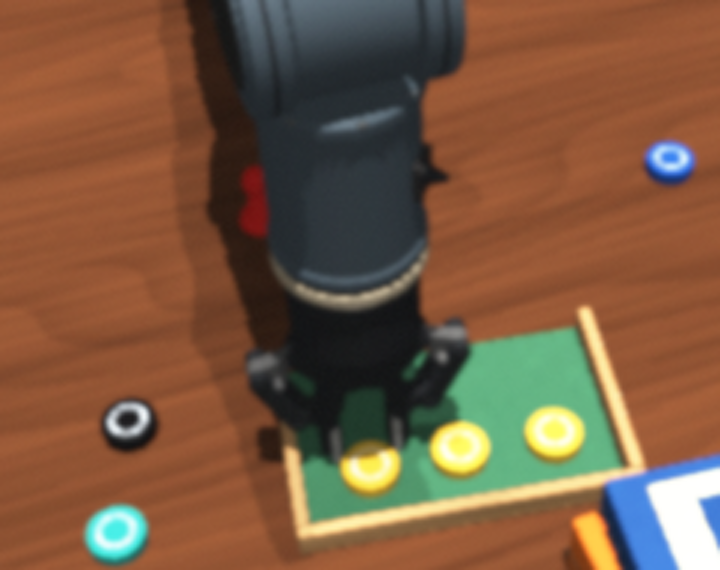

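All three are inside, at scene (354,294), (323,300) and (293,306). Next I'll back off, lift and check.

Emit:
carry_out --deltas '[[[0.5, 0, 0], [0, 0, 0]], [[1.5, 0, 0], [0, 0, 0]], [[2.5, 0, -2], [0, 0, 0]], [[3, 0, -5], [0, 0, 0]], [[4, 1, -9], [0, 0, 0]], [[5, 3, -13], [0, 0, 0]], [[6, 6, -16], [0, 0, 0]], [[7, 9.5, -18], [0, 0, 0]], [[8, 13, -19], [0, 0, 0]], [[8.5, 15, -19], [0, 0, 0]]]'

```text
t: 18.5
tcp_pos: [0.6093, 0.0799, 0.1934]
ee_rot: [0.001, 0.078, 0.997, 0.001]
wrist_force: [-0.1, 0.5, -0.6]
finger_gap: 0.0299
```

Emit:
carry_out --deltas '[[[1, 3, 0], [0, 0, 0]], [[2, 7, 0], [0, 0, 0]], [[2, 11, 0], [0, 0, 0]], [[2, 15, 0], [0, 0, 0]], [[2, 18.5, 0], [0, 0, 0]], [[2, 20, 0], [0, 0, 0]], [[2, 20, 0], [0, 0, 0]]]'

```text
t: 19.2
tcp_pos: [0.6211, 0.2793, 0.1908]
ee_rot: [-0.001, 0.078, 0.997, 0.0]
wrist_force: [0.1, 0.5, -0.9]
finger_gap: 0.0298
```

```bash
python3 -c "
from h import *
rep(); look('13')
for n in ('top','scene'):
    im=vision.get_image(n); print(n,[(np.round(b[0],1),np.round(plane(n,b[0],.008),4)) for c in('blue','cyan') for b in blobs(im,c) if 130<b[1]<290])
    cv2.imwrite(f'pics/{n}F.png',im[:,:,::-1])
    a=cv2.imread(f'pics/{n}0.png').astype(int); d=np.abs(a-im[:,:,::-1]).max(2); cv2.imwrite(f'pics/diff{n}.png',np.clip(d*2,0,255).astype(np.uint8))
"
```

```text
t 19.2 tcp [0.6211 0.2793 0.1908] tray [-0.1057  0.2947] F [ 0.13  0.51 -0.88] gap 0.0298 q [-0.47  0.62 -0.04  1.47  0.03  1.06  0.9 ] r 0.681
scene [([71.3, 84.5], [-0.8709, -0.5711]), ([373.3, 279.6], [-0.0029, 0.1076]), ([267.7, 300.7], [0.0046, -0.1019]), ([354.3, 294.4], [0.0236, 0.0623]), ([322.8, 299.5], [0.0229, 0.0009]), ([326.0, 316.5], [0.0607, -0.001]), ([370.9, 336.8], [0.1181, 0.0688])]
top [([329.8, 127.9], [0.1787, 0.0645]), ([272.2, 146.4], [0.1037, 0.2088]), ([304.5, 188.0], [0.0054, 0.1051]), ([382.9, 200.1], [0.0058, -0.1048]), ([321.4, 184.4], [0.0221, 0.0625]), ([344.3, 188.2], [0.0213, 0.0009]), ([365.8, 190.4], [0.0246, -0.0564])]
top [(array([252.2, 258.8]), array([0.5131, 0.2105])), (array([425.1, 194.2]), array([ 0.6837, -0.2457]))]
scene [(array([579.1, 126.9]), array([0.4289, 0.8074])), (array([476.5, 165.5]), array([0.4681, 0.4623])), (array([392.7, 203.9]), array([0.5157, 0.2096])), (array([287.7, 372.2]), array([ 0.8172, -0.1394])), (array([308., 382.]), array([ 0.8456, -0.1132])), (array([298.6, 404.3]), array([ 0.8756, -0.14  ])), (array([319.4, 413.7]), array([ 0.9018, -0.1142])), (array([208.4, 327.7]), array([ 0.6846, -0.2466]))]
```

View pics/topF.png

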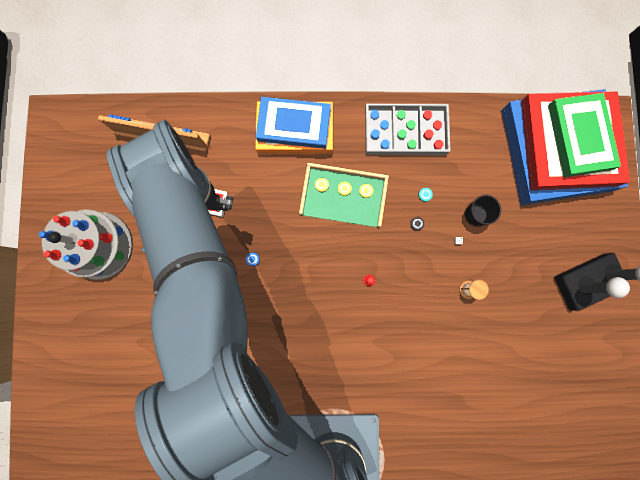

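View pics/scene13.png

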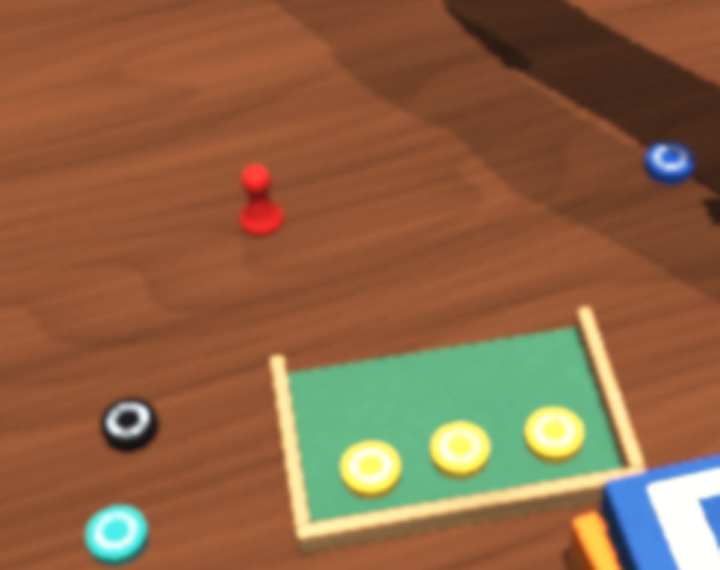

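View pics/difftop.png

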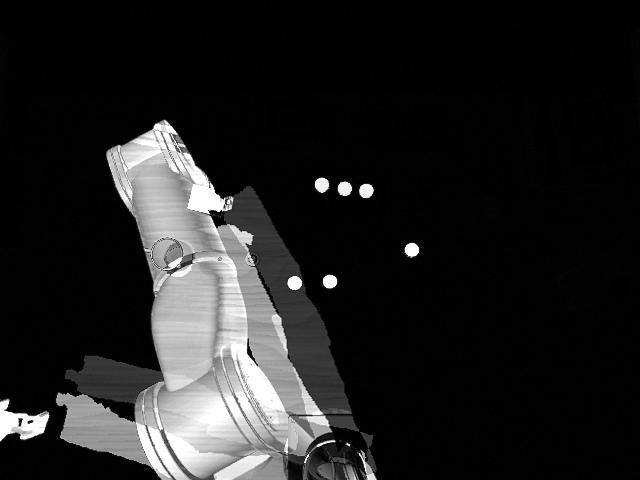

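View pics/diffscene.png

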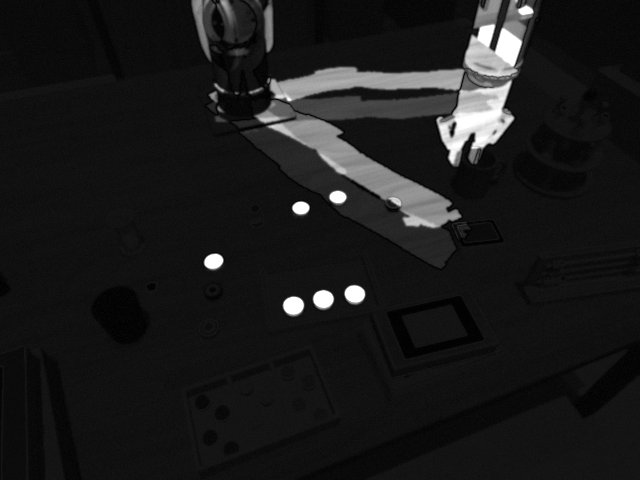

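The only differences from the first pictures are the three counters, the arm and its shadow. The counters are now at top (321,184), (344,188) and (366,190). I'm handing in.

```bash
python3 -c "
from workcell import robot
print(robot.job_done())"
```

```text
the job is handed in; nothing more can be done
None
```

All three yellow counters are in the tray and the job is handed in, at about 19 s of the 72 s allowed. I slid each one along the table in the gap between the half-open fingertips. The right-hand one first went sideways to the front of the mouth, then in.

- **Counters:** the final pictures show them flat at about (23, 62), (22, 1) and (25, −56) mm in tray coordinates. That leaves each one more than 15 mm clear of the nearest wall. The two cameras agree within 2 mm for the first two. The third was measured only by the top camera after the arm moved away; before that, with the fingers still beside it, the scene camera put it within 2 mm of the same spot.
- **Everything else:** comparing both cameras before and after shows only the counters, the arm and its shadow changed. The blue counter, pawn, both look-alikes and the other things did not move. From the top, the arm hid the mug and part of the card box, so that check relies on the scene camera.
- **Forces:** wrist force readings at the end of each move stayed under 2 N, and the robot was touching nothing at hand-in. No check failed.

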